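# Snap a marker clip onto the bin rail and slide it to the stop

## Task

Take the small white marker clip with the two sprung wire jaws, press it gently straight down onto the bare stretch of the rail, at least 50 mm short of the stop plate, until the jaws have snapped shut under the rod and the clip is fully home. Then slide it along the rail until it bears lightly but definitely against the stop plate, and let go of it there, upright. The rail's height is only roughly known, so feel for it, never load the rail, the stop or the clip with more than 20 N, and leave the other things on the bench where they are.

Things in the scene. Friction and masses are not known exactly. Their poses are not given: they have to be found in the camera images.
- clip_tab (a point): Centre of the marker clip's upright grip tab, the place to grasp it: 14 mm thick along x, 26 mm wide along y, 59.5 mm above the clip's feet. The tab reaches 14 mm up and 22 mm down from here to the 30 mm wide crown (fingertips more than 20 mm below this point strike the crown). Axes: z up, y along the rod the clip is made for, x across it; a half turn about z makes no difference.
- clip_seat (a point): Centre of the clip's C, where the rod's axis lies when fully home: 42 mm below clip_tab, 17.5 mm above the feet; same axes. The crown's underside is 6 mm above it; the narrowest part of the mouth (6 mm wide, sprung) 5.5 mm below it; the mouth flares to 17 mm at the feet, so up to 3 mm off-centre is guided in.
- jaw_near (a joint): Angle (rad) of the jaw on the clip's -x side: 0 shut with nothing in the mouth, about 0.05 with the 12 mm rod fully home (more on one side and less on the other if held off-centre), about 0.2 while the rod is passing the narrowest part. Sprung shut.
- jaw_far (a joint): Angle (rad) of the jaw on the clip's +x side, same meaning.
- shoe (a joint): Travel (m) of the small sprung shoe in the crown, above the seat: 0 when out (nothing in the C, 3 mm proud of the crown's underside), 0.003 when the rod has pushed it flush, that is, the clip is fully home on the rod. Soft spring, under 0.5 N.
- stand: Fixed rail stand. Origin at the centre of its underside; z up, y along the rail, x across. Base 70 x 360 x 10 mm; uprights at y = -165 and +165 mm, 171 mm high. Between them at x = 0 runs the rail: a bare steel rod 12 mm in diameter. Once its crown meets the rod the clip is fully home; it then drags along the rod with about 2 to 5 N.
- slot_middle (a point): Middle of the upright slots, 120 mm above the bench, midway between the uprights; axes as the stand's. The rod's axis is clamped level anywhere from 18 mm below to 18 mm above this point, and that height is not reported: find it by feel. The rod yields downward on springs, 1 mm per 8 N, at most 6 mm. The clip snaps on at about 3 to 8 N, then its crown meets the rod firmly.
- stop: Stop plate clamped on the stand 30 to 90 mm from its middle toward +y. Origin on the face the clip must meet, at bench level below the rod; the face looks toward the stand's -y (same axes). Upright fork of two tines 12 mm wide, 6 mm thick, 165 mm high, the rod passing between; sprung, it gives 1 mm per 4 N, at most 4 mm. With the clip against it, clip_seat is 18 mm to the -y side. A foot with a black knob is beyond it.
- wide_clip: White rigid C-shaped band lying flat, 47 mm across, 20 mm high, without jaws or tab; too wide for this rail. It may have changed places with the marker clip. Origin at the centre of its underside. A bystander: leave it alone.
- bottle: Amber bottle, 46 mm in diameter, 105 mm high. Origin at the centre of its underside. A bystander: leave it alone.
- jar: White jar, 52 mm in diameter, 65 mm high. Origin at the centre of its underside. A bystander: leave it alone.
- carton: Brown carton 60 x 100 x 28 mm. Origin at the centre of its underside. A bystander: leave it alone.
- pack: White pack 50 x 80 x 22 mm. Origin at the centre of its underside. A bystander: leave it alone.
- collar: Closed steel ring 44 mm in diameter, 16 mm high. Origin at the centre of its underside. A bystander: leave it alone.
- ampoules: Grey tray 90 x 120 x 30 mm with amber ampoules. Origin at the centre of its underside. A bystander: leave it alone.
- clip: The marker clip (about 65 g), open C in profile: white crown block 30 x 36 (along y) x 14 mm with the tab on top, and under it two sprung jaws of 5 mm bent steel wire, the mouth opening downward. 73.5 mm high; at the start it stands upright on the bench on its jaws. Origin at the centre of its underside, between its feet; axes as clip_tab.
Mind the look-alikes: they are no part of the job. What is shaped like the clip but blue, green or yellow is not meant.

How it is judged:
By the outcome, as a careful person would: the job done as asked, in the order asked, and still so for the second after the job is handed in, with the robot touching nothing.
It also fails if it takes over 48 s, if anything falls off the work surface, if the arm or the gripper's body presses on something with over 40 N, if the wrist force passes 120 N, or if a joint passes its speed limit or range.

## Robot

A 6-joint arm with a two-finger parallel gripper is mounted at the origin on the work surface. World frame = base frame: x ahead of the robot, y to its left, z up, the work surface at z = 0. Lengths are in mm, angles in rad, forces in N, time in s.
With the tool pointing down it reaches from about 275 to 1000 mm from the base axis. Payload 8.4 kg.
Tool frame: the origin (TCP) lies at the very end of the fingers, on their centre line; the grasp point (between the pads) lies 19 mm behind it; z points along the fingers, y is the direction in which the jaws open and shut (so a half turn about z gives the same grasp; the last joint's range is limited). The gripper opens to 85 mm and grips with 20 to 120 N. Pads are 22 mm wide; open, the fingers measure 114 mm over their backs; the gripper's body (76 mm by 85 mm) begins 54 mm behind the grasp point. The pads swing forward as they close: fully open they stand 13 mm farther back than shut.
Start: joints at [-1.115, 0.353, 1.633, -0, 1.155, -0.002], TCP at [276.234, -560.645, 231.281] pointing down, gripper open.
Joint ranges: [-2.63, 2.63], [-0.92, 2.1], [0.06, 2.66], [-1.3, 4.44], [0, 2.69], [-3.02, 3.02]. Speed limits (rad/s): [2.22, 2.22, 2.79, 3.14, 3.14, 3.14].

## Interface

Orientations are given as [roll, pitch, yaw] about the fixed x, y, z axes, in that order (R = Rz(yaw) Ry(pitch) Rx(roll)).
In Python, from rig import r, vision gives the robot as it stands.
- The arm moves only by the tool move_arm, never from a script. Its argument "series" is text: rows parted by semicolons, each of 7 numbers parted by spaces: the closure, from -1 (fully open) to 1 (shut), then the shift along the tool's x, y, z in units of 40 mm (1.0 is 40 mm), then the turn, a rotation vector about the tool's x, y, z in degrees. In form: grip tx ty tz ax ay az; .... A call has 1 to 20 rows; each row shifts and turns the pose as measured when the row begins, along the tool's axes as they then stand; what a row does not reach is not made up. A row lasts 1/8 s, in which the tool goes at most 62.5 mm and 10.7 degrees, less where a joint would pass 70% of its speed; a pose out of reach is approached as far as the arm can. A call is refused whole if a number of a shift passes 1 or a number of a turn 10.7, either way. A call with a gripper value outside its range is refused whole. The fingers move at their own pace and stop on an object; "grip_force" is the grip in N (left out, the last holds). Time passes only in rows, so rows that do not move let the fingers close. It gives the time, the measured TCP pose, the force and the opening at its end, in the units of the state.
- r.sense(): the state, without advancing time (a new reading comes with each control period).
- vision.grab_frame(name): name is "scene" or "side" or "wrist"; returns the picture (420x560x3 uint8, red, green, blue); there is no depth.
- vision.camera_params(name): a dict with "fx", "fy", "cx", "cy" (pixels), "position" and "rotation" of the camera in the world. Camera axes: x right, y up, looking along -z (the intrinsics and any distortion apply to the point x, -y, -z); pixel columns grow to the right and rows downward; lengths in mm; the calibration is good to about 2 mm. A picture is of the moment at which its call begins: read the wrist's pose just before it. camera_params takes no time and is no camera call; for the wrist camera it gives the pose at the moment of the call.
- r.sign_off(): hands the job in, once; it reports no verdict.
The state is a dict: "clock": time; "qpos": joint angles; "qvel": joint speeds; "joint_efforts": joint torques, N m; "eef_pos": TCP position; "tcp_rot": TCP orientation; "contact_force": force on the tool from outside, world axes, zero at the start; "wrist_torque": the same for the moment, N m; "opening": opening from 0.0 (shut) to 1.0 (fully open).
Only numpy, scipy, OpenCV 4.12 (cv2) and the standard library are available. Lean on these libraries where they do the work, as an engineer would, in place of code of your own. Each camera call takes 0.05 s, during which the arm holds its last target. There are 200 camera calls.

## Working session

There is one attempt and no reset: what is moved stays moved. The work goes in short steps, Python scripts to look and compute and a tool call to move; the robot and the scene stay as the last step left them, time stands still between calls to the robot, and variables do not carry over. Pictures are saved under pics/ and viewed, about 8 in all and at most 12, crops included, and the job is handed in when it is done.

Besides the shell and the picture viewer there is one more tool, called after "Call:" by a JSON object that holds its "name" and its "arguments". move_arm: Moves the arm, as the interface text tells. Its arguments: {"type":"object","properties":{"series":{"type":"string"},"grip_force":{"type":"number"}},"required":["series"]}

```bash
mkdir -p pics; ls
python3 - <<'E'
from rig import r, vision
import cv2,numpy as np
print(r.sense())
a=[]
for n in("scene","side"):
    f=vision.grab_frame(n); cv2.imwrite(f"pics/{n}0.png",f[:,:,::-1]); print(n,vision.camera_params(n))
f=vision.grab_frame("wrist"); cv2.imwrite("pics/wrist0.png",f[:,:,::-1]); print(vision.camera_params("wrist"))
E
```

```text
pics
{'clock': 0.0, 'qpos': array([-1.11540873e+00,  3.53625265e-01,  1.63415765e+00, -3.49690910e-05,
        1.15520653e+00, -2.40581472e-03]), 'qvel': array([-8.72805935e-04, -2.00104241e-04,  6.67825128e-05, -5.78978113e-04,
        4.50585204e-04,  4.89678448e-04]), 'joint_efforts': array([-1.68011342e-03, -6.05248475e+01, -3.42072165e+01, -1.48850827e-04,
        9.10782226e-03, -6.32746463e-06]), 'eef_pos': array([ 276.00207799, -560.20917106,  230.56591719]), 'tcp_rot': array([-3.14019579e+00,  2.86122172e-05,  4.57807570e-01]), 'contact_force': array([ 0.00226555, -0.0569302 , -0.63581245]), 'wrist_torque': array([-0.03863857, -0.00106444,  0.0524998 ]), 'opening': 1.0017038422853972}
scene {'fx': 515.982989442669, 'fy': 515.982989442669, 'cx': 289.033677582277, 'cy': 219.73453265770453, 'position': array([ 1.81290481e+03, -1.69470626e-01,  9.39176663e+02]), 'rotation': array([9.83355381e-01, 2.76027307e-04, 1.60079511e+00])}
side {'fx': 466.60380722340005, 'fy': 466.60380722340005, 'cx': 279.9261926918352, 'cy': 221.68126422346526, 'position': array([ 399.35363478, -885.7938601 ,  818.7984575 ]), 'rotation': array([ 0.86155569,  0.01339463, -0.17230554])}
{'fx': 316.3495695140637, 'fy': 316.3495695140637, 'cx': 276.9412253637841, 'cy': 210.20634965602235, 'position': array([ 336.93924774, -529.68092126,  373.68944935]), 'rotation': array([-2.71808636e-01,  2.64306758e-04, -1.11201030e+00])}
```

View pics/scene0.png

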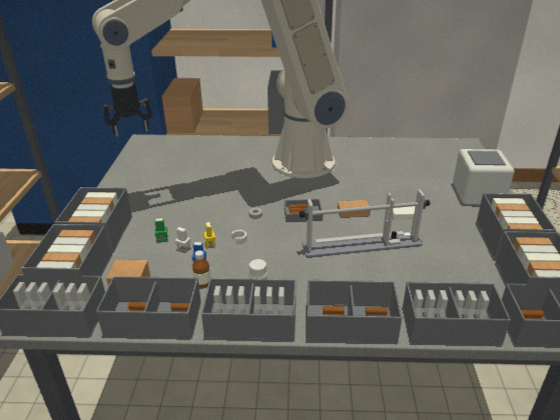

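View pics/side0.png

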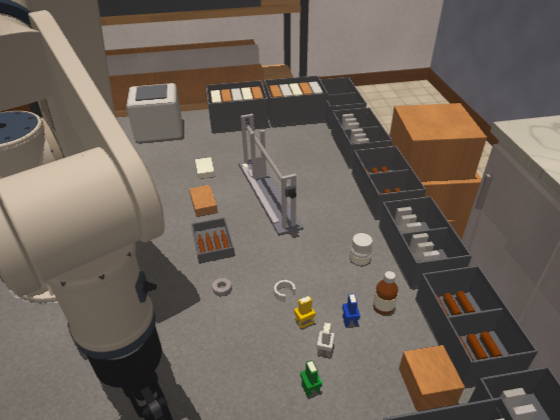

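The scene view shows the white clip at about (182,238), the stand from x 305 to 422, and the stop at about (388,220). In the side view the clip is at (327,338). Next I'll enlarge the crops.

```bash
cat > h.py <<'E'
import numpy as np
from scipy.spatial.transform import Rotation as R
def rays(c,uv):
    uv=np.atleast_2d(np.array(uv,float))
    d=np.c_[(uv[:,0]-c['cx'])/c['fx'],-(uv[:,1]-c['cy'])/c['fy'],-np.ones(len(uv))]
    return np.array(c['position']),R.from_euler('xyz',c['rotation']).apply(d)
def plane(c,uv,z):
    p,d=rays(c,uv); return p+d*((z-p[2])/d[:,2])[:,None]
def tri(c1,u1,c2,u2):
    p,d=rays(c1,u1);q,e=rays(c2,u2);o=[]
    for a,b in zip(d,e):
        a=a/np.linalg.norm(a);b=b/np.linalg.norm(b)
        s=np.linalg.lstsq(np.c_[a,-b],q-p,rcond=None)[0]
        x,y=p+s[0]*a,q+s[1]*b; o.append(np.r_[(x+y)/2,np.linalg.norm(x-y)])
    return np.array(o)
def proj(c,P):
    x=R.from_euler('xyz',c['rotation']).inv().apply(np.atleast_2d(P)-c['position'])
    return np.c_[c['cx']-c['fx']*x[:,0]/x[:,2],c['cy']+c['fy']*x[:,1]/x[:,2]]
E
python3 - <<'E'
import cv2,numpy as np
s=cv2.imread('pics/scene0.png');d=cv2.imread('pics/side0.png')
def z(i,x,y,w,h,k): return cv2.resize(i[y:y+h,x:x+w],None,fx=k,fy=k,interpolation=cv2.INTER_CUBIC)
# A: scene stand 290..440,180..260 x5 ; scene clip ; side stand ; side clip
cv2.imwrite('pics/m1.png',np.vstack([z(s,290,182,150,76,5)[:, :750],np.hstack([z(s,165,220,50,28,7.5),z(s,165,220,50,28,7.5)])]))
a=z(d,230,105,80,130,4.5); b=z(d,290,285,80,117,5)
cv2.imwrite('pics/m2.png',np.hstack([a,b])); print(a.shape,b.shape)
E
```

```text
(585, 360, 3) (585, 400, 3)
```

View pics/m1.png

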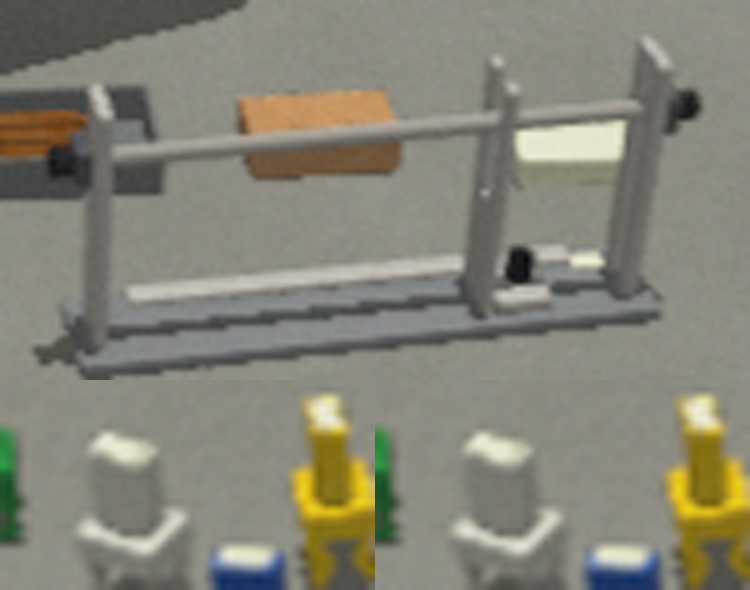

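View pics/m2.png

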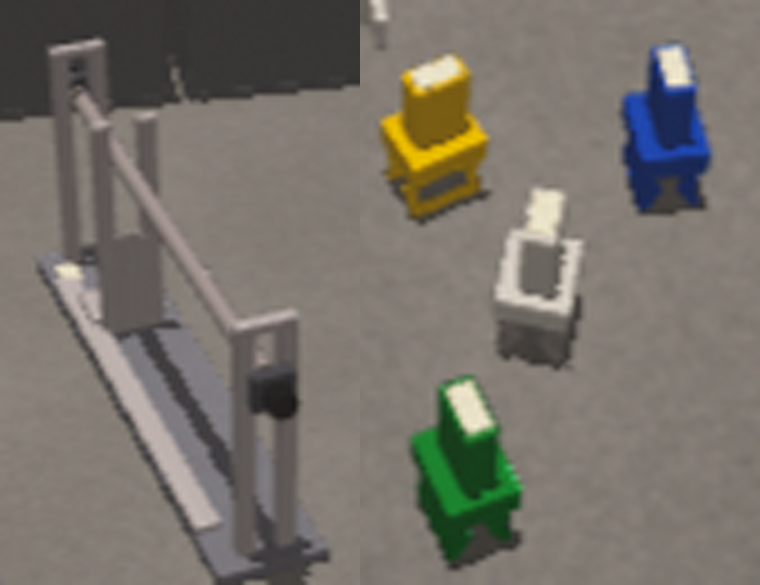

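Run:
```python
from rig import vision
from h import *
np.set_printoptions(precision=1,suppress=True)
a,b=vision.camera_params('scene'),vision.camera_params('side')
S=[(181.8,229.3),(309.4,200),(421,192.4),(389,194),(392.4,199)]
D=[(327,327.4),(288.9,176.6),(247,115.7),(252.4,132.8),(262.7,131)]
print(tri(a,S,b,D))
for z in(73.5,): print(plane(a,S[:1],z),plane(b,D[:1],z))
print('uprights',plane(a,S[1:3],171),plane(b,D[1:3],171))
print('base near',plane(a,[(307,257),(422,245)],0))
# tray corners etc. clip yaw: tab top edge dir
print(plane(a,[(165+95/7.5,220+55/7.5),(165+160/7.5,220+75/7.5)],73.5))
print(plane(b,[(290+175/5,285+225/5),(290+195/5,285+195/5)],73.5))
k=lambda x,y:(290+(x-360)/5,285+y/5)
print(plane(b,[k(537,188),k(565,192),k(555,238),k(527,233)],73.5))
```

```text
[[ 573.9 -354.2   73.1    1.6]
 [ 568.1   18.1  175.1    6. ]
 [ 507.   344.5  171.3    2.2]
 [ 510.7  251.8  166.7    1.9]
 [ 540.   257.3  166.8    3.4]]
[[ 573.6 -353.6   73.5]] [[ 574.1 -355.3   73.5]]
uprights [[556.6  20.  171. ]
 [504.5 345.6 171. ]] [[569.9  19.1 171. ]
 [507.3 343.  171. ]]
base near [[600.6  16.4   0. ]
 [530.4 368.    0. ]]
[[ 563.7 -367.9   73.5]
 [ 576.8 -339.5   73.5]]
[[ 568.8 -360.5   73.5]
 [ 579.9 -348.2   73.5]]
[[ 573.9 -343.7   73.5]
 [ 584.1 -347.5   73.5]
 [ 574.9 -367.8   73.5]
 [ 564.9 -363.6   73.5]]
```

Call:
{"name": "move_arm", "arguments": {"series": "0 0 0 0 0 0 -10; 0 0 0 0 0 0 -10; 0 0 0 0 0 0 -10; 0 0 0 0 0 0 -10; 0 0.77 0.48 0 0 0 0; 0 0.77 0.48 0 0 0 0; 0 0.77 0.48 0 0 0 0; 0 0.77 0.48 0 0 0 0; 0 0.77 0.48 0 0 0 0; 0 0.77 0.48 0 0 0 0; 0 0.77 0.48 0 0 0 0; 0 0.77 0.48 0 0 0 0; 0 0.77 0.48 0 0 0 0; 0 0.77 0.48 0 0 0 0", "grip_force": 40}}

```text
clock: 1.9
eef_pos: [576.7, -342.2, 226.5]
tcp_rot: [-3.134, -0.004, 1.176]
contact_force: [0.1, -0.3, -0.1]
opening: 0.503
```

```bash
cat >> h.py <<'E'
def delta(s,target,yaw):
    "tool-frame shift (units of 40 mm) and tool-z turn (deg) to a target, tool down at yaw(deg)"
    M=R.from_euler('xyz',s['tcp_rot'])
    t=M.inv().apply(np.array(target)-s['eef_pos'])/40
    T=R.from_euler('xyz',[np.pi,0,np.radians(yaw)])
    print('pos',s['eef_pos'].round(1),'rot',np.degrees(s['tcp_rot']).round(1),'F',s['contact_force'].round(2),'op',round(s['opening'],3),'t',s['clock'])
    print('shift',t.round(3),'turn',np.degrees((M.inv()*T).as_rotvec()).round(2))
E
python3 - <<'E'
from rig import r,vision
from h import *
import cv2
np.set_printoptions(precision=1,suppress=True)
s=r.sense(); delta(s,[574.3,-355,140],66)
c=vision.camera_params('wrist'); f=vision.grab_frame('wrist'); cv2.imwrite('pics/w1.png',f[:,:,::-1]); np.save('w1.npy',c)
print(proj(c,[[574.3,-355,73.5]]))
b=vision.camera_params('side');k=lambda x,y:(290+(x-360)/5,285+y/5)
print(plane(b,[k(437,70),k(675,65),k(468,405)],73.5))
E
```

```text
pos [ 576.7 -342.2  226.5] rot [-179.6   -0.2   67.4] F [ 0.1 -0.3 -0.1] op 0.503 t 1.9
shift [-0.3  0.1  2.2] turn [-0.4 -0.2  1.4]
[[281.1 209.4]]
[[ 548.  -278.4   73.5]
 [ 644.7 -293.7   73.5]
 [ 526.1 -432.3   73.5]]
```

Call:
{"name": "move_arm", "arguments": {"series": "0 -0.1 0.05 0.72 -0.4 -0.2 1.4; 0 -0.1 0.03 0.72 0 0 0; 0 -0.1 0.02 0.72 0 0 0; 0 0 0 0 0 0 0"}}

```text
clock: 2.45
eef_pos: [580.1, -350.5, 137.2]
tcp_rot: [3.141, -0.002, 1.155]
contact_force: [-0.9, -0.5, 0.1]
opening: 0.499
```

Run:
```python
from rig import r,vision
from h import *
import cv2
np.set_printoptions(precision=1,suppress=True)
s=r.sense(); delta(s,[574.3,-355,140],66)
c=vision.camera_params('wrist'); f=vision.grab_frame('wrist'); cv2.imwrite('pics/w2.png',f[:,:,::-1]); np.save('w2.npy',c)
p1=proj(np.load('w1.npy',allow_pickle=True).item(),[[574.3,-355,73.5]])[0];p2=proj(c,[[574.3,-355,73.5]])[0]
print(p1,p2)
def z(i,p,w,k):x,y=(p-w/2).astype(int);print(x,y);return cv2.resize(i[y:y+w,x:x+w],None,fx=k,fy=k,interpolation=cv2.INTER_CUBIC)
cv2.imwrite('pics/m3.png',np.hstack([z(cv2.imread('pics/w1.png'),p1,80,5),z(cv2.imread('pics/w2.png'),p2,100,4)]))
```

```text
pos [ 580.1 -350.5  137.2] rot [180.   -0.1  66.2] F [-0.9 -0.5  0.1] op 0.499 t 2.45
shift [-0.2 -0.1 -0.1] turn [ 0.1 -0.1  0.2]
[281.1 209.4] [272.2 234.5]
241 169
222 184
```

View pics/m3.png

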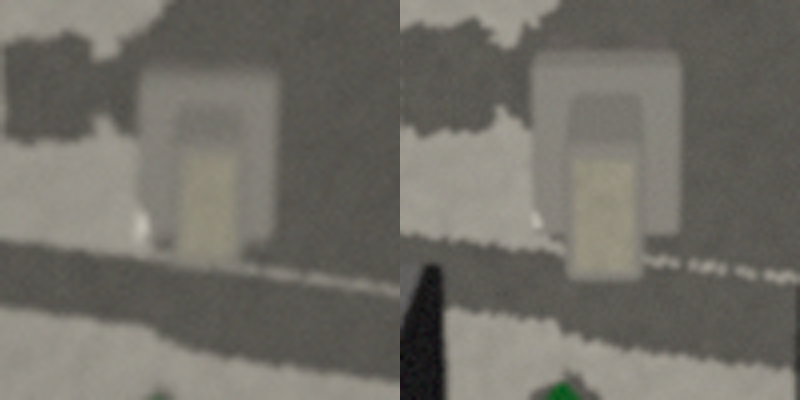

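Run:
```python
from rig import r,vision
from h import *
np.set_printoptions(precision=2,suppress=True)
L=lambda n:np.load(n,allow_pickle=True).item()
a,c=L('w1.npy'),L('w2.npy')
print(tri(a,[(282.6,210)],c,[(273,238)]),plane(a,[(282.6,210)],73.5),plane(c,[(273,238)],73.5))
k=lambda x,y:(222+(x-400)/4,184+y/4)
P=plane(c,[k(570,160),k(567,275),k(641,160),k(641,275)],73.5);print(P)
Q=plane(c,[k(535,70),k(535,200),k(682,70),k(681,230)],37.5);print(Q)
for A,B in((0,1),(2,3)):
  print(np.degrees(np.arctan2(*(P[A]-P[B])[1::-1])),np.degrees(np.arctan2(*(Q[A]-Q[B])[1::-1])))
delta(r.sense(),plane(c,[(273,238)],73.5)[0]*[1,1,0]+[0,0,62],66)
```

```text
[[ 577.32 -350.53   94.8     0.36]] [[ 575.45 -356.16   73.5 ]] [[ 573.76 -357.6    73.5 ]]
[[ 572.57 -345.91   73.5 ]
 [ 563.31 -365.08   73.5 ]
 [ 583.72 -350.82   73.5 ]
 [ 575.23 -370.33   73.5 ]]
[[ 567.93 -336.22   37.5 ]
 [ 556.52 -360.94   37.5 ]
 [ 594.51 -347.94   37.5 ]
 [ 581.14 -378.9    37.5 ]]
64.21789498114836 65.21717619436274
66.49815644979887 66.64599934368802
pos [ 581.1 -351.   138.8] rot [179.8  -0.1  66.2] F [0.27 0.02 0.  ] op 0.497 t 2.5
shift [-0.23 -0.11  1.92] turn [ 0.19 -0.11  0.19]
```

Call:
{"name": "move_arm", "arguments": {"series": "0 -0.2 -0.1 0.4 0 0 0; 0 0 0 0.6 0 0 0; 0 0 0 0 0 0 0; 0 0 0 0 0 0 0"}}

```text
clock: 3.0
eef_pos: [575.1, -358.9, 101.2]
tcp_rot: [3.133, -0.001, 1.155]
contact_force: [0.4, -0.9, -0.3]
opening: 0.5
```

Run:
```python
from rig import r,vision
from h import *
delta(r.sense(),[574.3,-356.7,45],65.8)
```

```text
pos [ 575.1 -358.9  101.2] rot [179.5  -0.   66.2] F [ 0.37 -0.86 -0.25] op 0.5 t 3.0
shift [ 0.042 -0.054  1.406] turn [ 0.52 -0.05  0.38]
```

Call:
{"name": "move_arm", "arguments": {"series": "0 0.02 -0.03 0.5 0.2 0 0; 0 0 0 0.5 0 0 0; 0 0 0 0.4 0 0 0; 0 0 0 0 0 0 0; 0 0 0 0 0 0 0"}}

```text
clock: 3.62
eef_pos: [574.9, -357.9, 41.9]
tcp_rot: [3.136, -0.001, 1.155]
contact_force: [0.6, -0.5, 1.5]
opening: 0.497
```

Run:
```python
from rig import r,vision
from h import *
import cv2
delta(r.sense(),[574.3,-356.7,45],65.8)
f=vision.grab_frame('wrist'); cv2.imwrite('pics/w3.png',f[:,:,::-1])
delta(r.sense(),[574.3,-356.7,45],65.8)
```

```text
pos [ 574.9 -357.9   41.9] rot [179.7  -0.   66.2] F [ 0.6  -0.55  1.46] op 0.497 t 3.625
shift [ 0.021 -0.026 -0.078] turn [ 0.34 -0.04  0.39]
pos [ 574.9 -357.9   41.9] rot [179.7  -0.   66.2] F [-0.56 -0.92  0.42] op 0.501 t 3.675
shift [ 0.021 -0.024 -0.077] turn [ 0.34 -0.04  0.39]
```

View pics/w3.png

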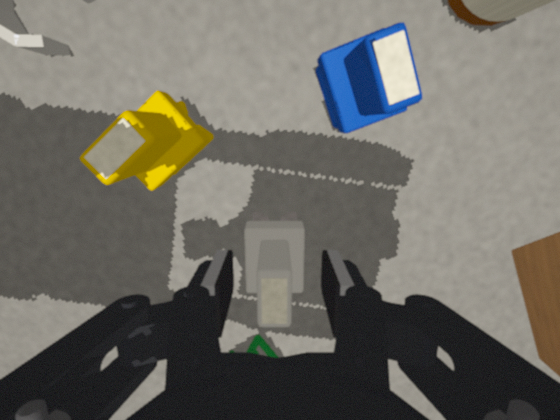

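The tab sits midway between the fingers (tab at column 275, finger centre at about 278). I'll raise slightly and close.

Call:
{"name": "move_arm", "arguments": {"series": "0 0.02 -0.03 -0.08 0 0 0; 0.6 0 0 0 0 0 0; 1 0 0 0 0 0 0; 1 0 0 0 0 0 0; 1 0 0 0 0 0 0; 1 0 0 0 0 0 0; 1 0 0 0 0 0 0; 1 0 0 0 0 0 0", "grip_force": 60}}

```text
clock: 4.68
eef_pos: [574.7, -356.9, 46.8]
tcp_rot: [3.134, -0.0, 1.155]
contact_force: [-0.4, 0.2, -1.6]
opening: 0.153
```

Run:
```python
from rig import r,vision
from h import *
delta(r.sense(),[574.3,-356.7,45],65.8)
```

```text
pos [ 574.7 -356.9   46.8] rot [179.5  -0.   66.2] F [-0.4   0.18 -1.61] op 0.153 t 4.675
shift [ 0.002 -0.012  0.045] turn [ 0.45 -0.03  0.4 ]
```

Call:
{"name": "move_arm", "arguments": {"series": "1 0 0 -0.5 0 0 0; 1 0 0 -0.9 0 0 0; 1 0 0 -0.95 0 0 -8.5; 1 0 0 -0.95 0 0 -8.5; 1 0 0 -0.95 0 0 -8.5; 1 0 0 -0.9 0 0 -8.5; 1 0 0 0 0 0 0; 1 0 0 0 0 0 0"}}

```text
clock: 5.68
eef_pos: [573.2, -356.4, 269.2]
tcp_rot: [3.13, 0.009, 1.766]
contact_force: [0.4, 0.7, -1.6]
opening: 0.151
```

Run:
```python
from rig import r,vision
from h import *
delta(r.sense(),[538.9,157.4,250],100)
```

```text
pos [ 573.2 -356.4  269.2] rot [179.3   0.5 101.2] F [ 0.36  0.66 -1.57] op 0.151 t 5.675
shift [12.77   1.651  0.389] turn [0.66 0.48 1.21]
```

Call:
{"name": "move_arm", "arguments": {"series": "1 0.4 0.1 0 0.6 0.5 1.2; 1 0.9 0.12 0 0 0 0; 1 0.9 0.12 0 0 0 0; 1 0.9 0.12 0 0 0 0; 1 0.9 0.12 0 0 0 0; 1 0.9 0.12 0 0 0 0; 1 0.9 0.12 0 0 0 0; 1 0.9 0.12 0 0 0 0; 1 0.9 0.12 0 0 0 0; 1 0.9 0.12 0 0 0 0; 1 0.9 0.12 0 0 0 0; 1 0.8 0.1 0 0 0 0; 1 0.4 0.1 0 0 0 0; 1 0 0 0 0 0 0; 1 0 0 0 0 0 0"}}

```text
clock: 7.55
eef_pos: [553.0, 84.8, 256.7]
tcp_rot: [-3.119, -0.007, 1.725]
contact_force: [-0.6, -1.2, -1.5]
opening: 0.15
```

Run:
```python
from rig import r,vision
from h import *
import cv2
np.set_printoptions(precision=1,suppress=True)
s=r.sense();delta(s,[538.9,157.4,250],100)
c=vision.camera_params('wrist'); f=vision.grab_frame('wrist'); cv2.imwrite('pics/w4.png',f[:,:,::-1]); np.save('w4.npy',c)
print(s['wrist_torque'],proj(c,[[538.9,157.4,120],[522,254,165]]))
```

```text
pos [553.   84.8 256.7] rot [-178.7   -0.4   98.8] F [-0.6 -1.2 -1.5] op 0.15 t 7.55
shift [ 1.8 -0.1  0.2] turn [-1.3 -0.4 -1.2]
[ 0. -0. -0.] [[277.3 116.6]
 [273.  -46.9]]
```

View pics/w4.png

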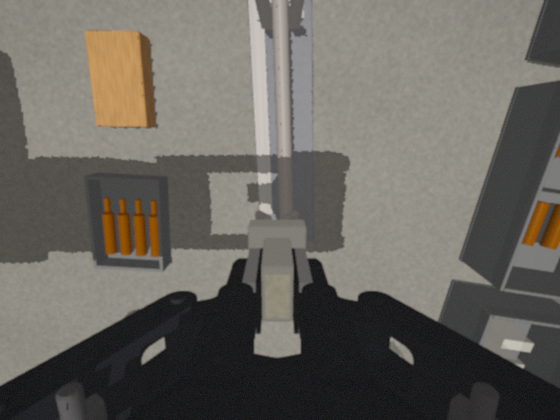

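The rod shows from (281,0) to (286,215), with the fork tops at about (260,10) and (298,10). I'll move on towards the snap point and measure from both places.

Call:
{"name": "move_arm", "arguments": {"series": "1 0.5 0 0 -1.3 -0.4 -1.2; 1 0.8 0 0 0 0 0; 1 0.5 0 0 0 0 0; 1 0 0 0 0 0 0; 1 0 0 0 0 0 0"}}

```text
clock: 8.22
eef_pos: [541.7, 152.6, 256.8]
tcp_rot: [3.141, 0.001, 1.74]
contact_force: [-0.5, 0.2, -1.1]
opening: 0.15
```

Run:
```python
from rig import r,vision
from h import *
import cv2
np.set_printoptions(precision=1,suppress=True)
s=r.sense();delta(s,[538.9,157.4,250],100)
c=vision.camera_params('wrist'); f=vision.grab_frame('wrist'); cv2.imwrite('pics/w5.png',f[:,:,::-1]); np.save('w5.npy',c)
a=cv2.imread('pics/w4.png');b=cv2.imread('pics/w5.png')
z=lambda i,x,y,w,h,k:cv2.resize(i[y:y+h,x:x+w],None,fx=k,fy=k,interpolation=cv2.INTER_CUBIC)
cv2.imwrite('pics/m4.png',np.hstack([z(a,230,0,100,150,4),z(b,230,0,100,150,4)]))
print(c['position'],c['rotation'])
for i in(a,b):
  for y in(60,120): print(y,i[y,262:302].mean(1).astype(int))
```

```text
pos [541.7 152.6 256.8] rot [179.9   0.1  99.7] F [-0.5  0.2 -1.1] op 0.15 t 8.225
shift [ 0.1 -0.1  0.2] turn [ 0.1  0.1 -0.3]
[529.8 220.6 399.7] [-0.3 -0.   0.2]
60 [193 194 192 173 148 144 143 141 143 143 141 134 130 143 150 158 162 168
 175 176 173 166 161 153 145 137 116  95  83  98 129 144 145 145 146 146
 146 146 145 145]
120 [195 193 192 195 196 193 171 148 143 147 146 147 145 136 131 141 151 158
 166 169 177 178 172 166 159 153 145 130 109  86  93 123 143 148 147 147
 147 145 145 145]
60 [194 193 194 194 193 194 185 150 123 134 151 155 152 160 173 179 177 169
 160 154 150 139 125 134 170 191 194 195 194 193 193 194 194 194 194 194
 191 176 157 149]
120 [177 153 146 145 144 144 144 145 146 137 138 148 156 161 165 173 178 177
 170 163 157 150 139 120 105 119 139 148 147 149 147 148 149 149 150 151
 150 149 148 150]
```

View pics/m4.png

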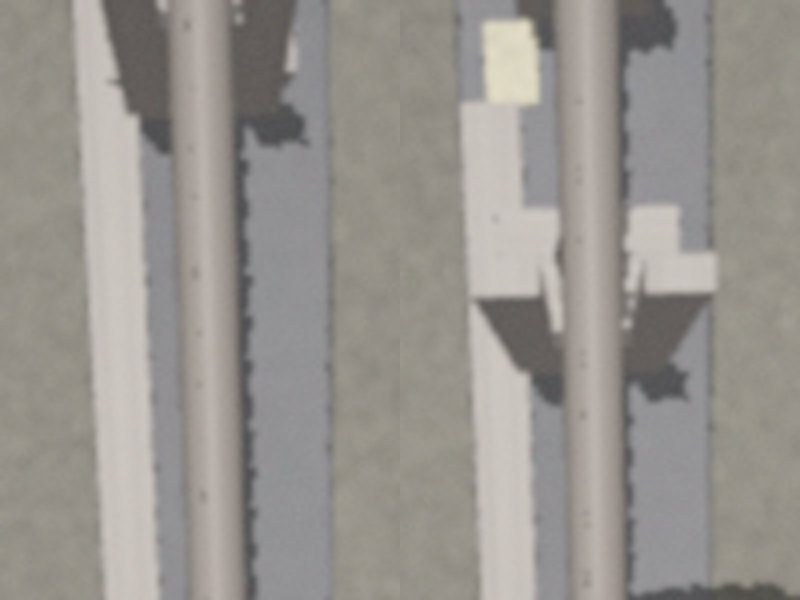

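Run:
```python
from rig import r,vision
from h import *
np.set_printoptions(precision=1,suppress=True)
L=lambda n:np.load(n,allow_pickle=True).item()
a,c=L('w4.npy'),L('w5.npy')
for z in(102,120,138):
  A=plane(a,[(280.75,60.5),(282.8,120.5)],z);C=plane(c,[(277.5,60.5),(278.5,120.5)],z)
  P=np.vstack([A,C]); d=P[3]-P[0]
  u=np.array([-np.sin(np.radians(10)),np.cos(np.radians(10))]);n=np.array([u[1],-u[0]])
  print(z,P[:,:2].tolist(),'across',(P[:,:2]-[538.9,157.4])@n,'along',(P[:,:2]-[538.9,157.4])@u)
F=plane(c,[(248.7,74.3),(265.2,74.3),(290,74.1),(308,73.6)],165);print('stop',F)
print('edge angle',np.degrees(np.arctan2(F[3,1]-F[0,1],F[3,0]-F[0,0])),'along',(F[:,:2]-[538.9,157.4])@u,'across',(F[:,:2]-[538.9,157.4])@n)
b=plane(c,[(230+62/4,60),(230+312/4,60),(230+312/4,120)],10);print('base right edge',b)
s=r.sense();delta(s,[538.9,157.4,250],100)
```

```text
102 [[534.2291027657766, 204.24213042060373], [543.9338437558837, 155.1970829136743], [522.1864429237656, 270.44739604756575], [531.562335963432, 221.5262991610237]] across [3.5 4.6 3.2 3.9] along [ 46.9  -3.  114.2  64.4]
120 [[534.9184727541237, 201.1003407934772], [544.0373285069019, 155.01619346180217], [522.6494559559804, 267.432151363153], [531.4584713704514, 221.46888207849054]] across [3.7 4.6 3.1 3.8] along [ 43.7  -3.2 111.2  64.4]
138 [[535.6078427424708, 197.95855116635067], [544.1408132579201, 154.83530400993007], [523.1124689881952, 264.4169066787403], [531.354606777471, 221.41146499595735]] across [3.8 4.7 3.  3.7] along [ 40.5  -3.4 108.1  64.3]
stop [[505.8 248.  165. ]
 [517.  249.9 165. ]
 [533.7 252.9 165. ]
 [545.9 255.3 165. ]]
edge angle 10.418487745320583 along [94.9 94.9 95.  95.2] across [-16.9  -5.6  11.5  23.9]
base right edge [[484.1 280.2  10. ]
 [553.7 292.2  10. ]
 [566.4 228.3  10. ]]
pos [541.8 152.6 256.8] rot [179.9   0.1  99.7] F [ 0.9  0.8 -0.7] op 0.153 t 8.275
shift [ 0.1 -0.1  0.2] turn [ 0.1  0.1 -0.3]
```

Run:
```python
from rig import r,vision
from h import *
np.set_printoptions(precision=1,suppress=True)
q=np.array([543.4,158.2,0]);n=np.array([np.cos(np.radians(10.7)),np.sin(np.radians(10.7)),0])
for cam,uv in(('scene',[(290+350/5,182+135/5),(290+200/5,182+147.5/5)]),('side',[(230+200/4.5,105+262/4.5),(230+160/4.5,105+205/4.5)])):
  p,d=rays(vision.camera_params(cam),uv); print(cam,p+d*(((q-p)@n)/(d@n))[:,None])
delta(r.sense(),[543.5,158.2,190],100.7)
```

```text
scene [[541.6 167.8 133.8]
 [558.1  80.2 134.2]]
side [[550.7 119.4 146.5]
 [537.7 188.4 144.1]]
pos [541.8 152.6 256.8] rot [179.9   0.1  99.7] F [ 0.9  0.8 -0.7] op 0.153 t 8.275
shift [0.1 0.1 1.7] turn [ 0.1  0.1 -1. ]
```

Call:
{"name": "move_arm", "arguments": {"series": "1 0.14 0.07 0.3 0.1 0.1 -1; 1 0 0 0.6 0 0 0; 1 0 0 0.5 0 0 0; 1 0 0 0 0 0 0; 1 0 0 0 0 0 0; 1 0 0 0 0 0 0"}}

```text
clock: 9.02
eef_pos: [544.8, 157.5, 198.0]
tcp_rot: [-3.141, -0.001, 1.758]
contact_force: [0.5, 0.8, -0.8]
opening: 0.151
```

Run:
```python
from rig import r,vision
from h import *
import cv2
np.set_printoptions(precision=2,suppress=True)
delta(r.sense(),[543.5,158.2,180],100.7)
c=vision.camera_params('wrist'); f=vision.grab_frame('wrist'); cv2.imwrite('pics/w6.png',f[:,:,::-1]); np.save('w6.npy',c)
for y in (60,90,120,150,170): print(y,f[y,258:304].mean(1).astype(int))
delta(r.sense(),[543.5,158.2,180],100.7)
```

```text
pos [544.8 157.5 198. ] rot [-180.    -0.   100.8] F [ 0.5   0.76 -0.81] op 0.151 t 9.025
shift [ 0.02 -0.03  0.45] turn [-0.04 -0.04  0.05]
60 [138 174 192 195 195 192 181 155 139 144 151 158 160 164 168 174 180 180
 174 168 161 159 152 147 139 127 103 101 114 137 173 187 168 144 169 188
 192 192 192 192 196 196 197 195 196 195]
90 [ 97  98  96  95  98  96  99 118 132 145 151 157 160 161 167 174 181 181
 176 168 164 158 153 148 138 130 110  97  97  95  95  96  97  93  98  95
  96  98  97  92  99 115 131 140 149 149]
120 [158 146 143 144 146 142 144 135 132 140 150 156 159 164 169 175 178 179
 176 169 162 159 155 150 140 129 107  89  93 123 144 147 148 148 148 149
 148 148 150 148 148 148 147 148 148 149]
150 [175 152 146 146 145 147 146 138 132 136 146 155 160 163 167 173 176 178
 175 169 165 160 156 148 140 128 105  89  94 122 140 131 125 132 134 133
 132 118 104  98 101 104 119 131 130 113]
170 [110  95  86  86  84  86  83  84  88  93  96  99  99  96  97  99  99 101
 100 101  99  98  98  96  94  93  89  87  83  88  85  86  84  84  87  85
  85  86  84  87  89  85  87  88  86  86]
pos [544.9 157.5 198.2] rot [-180.    -0.   100.8] F [ 0.1  -0.26 -0.23] op 0.154 t 9.075
shift [ 0.02 -0.03  0.46] turn [-0.02 -0.04  0.06]
```

View pics/w6.png

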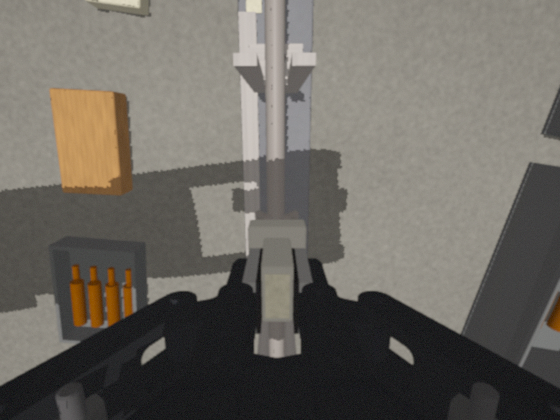

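The rod is centred at column 275 and the clip crown and tab at 277.5, so the clip sits about 1.4 mm too far along +tool y. I'll correct that while descending.

Call:
{"name": "move_arm", "arguments": {"series": "1 0.01 -0.035 0.1 0 0 0; 1 0 0 0.15 0 0 0; 1 0 0 0.1 0 0 0; 1 0 0 0 0 0 0; 1 0 0 0 0 0 0"}}

```text
clock: 9.7
eef_pos: [543.7, 157.8, 184.0]
tcp_rot: [3.141, -0.001, 1.759]
contact_force: [-0.4, -0.2, 0.1]
opening: 0.153
```

Run:
```python
from rig import r,vision
from h import *
delta(r.sense(),[543.4,158,180],100.8)
```

```text
pos [543.7 157.8 184. ] rot [179.9  -0.  100.8] F [-0.39 -0.22  0.09] op 0.153 t 9.7
shift [ 0.006 -0.007  0.101] turn [ 0.06 -0.04 -0.04]
```

Call:
{"name": "move_arm", "arguments": {"series": "1 0 0 0.05 0 0 0; 1 0 0 0.05 0 0 0; 1 0 0 0 0 0 0"}}

```text
clock: 10.07
eef_pos: [543.8, 157.9, 179.9]
tcp_rot: [3.14, -0.001, 1.759]
contact_force: [0.5, -0.2, -0.2]
opening: 0.152
```

Call:
{"name": "move_arm", "arguments": {"series": "1 0 0 0.05 0 0 0; 1 0 0 0 0 0 0"}}

```text
clock: 10.32
eef_pos: [543.9, 157.9, 177.8]
tcp_rot: [3.14, -0.001, 1.759]
contact_force: [-1.0, 0.2, -1.0]
opening: 0.152
```

Call:
{"name": "move_arm", "arguments": {"series": "1 0 0 0.05 0 0 0; 1 0 0 0 0 0 0"}}

```text
clock: 10.58
eef_pos: [543.9, 157.9, 175.7]
tcp_rot: [3.14, -0.001, 1.759]
contact_force: [0.6, -0.7, -0.6]
opening: 0.148
```

Call:
{"name": "move_arm", "arguments": {"series": "1 0 0 0.04 0 0 0; 1 0 0 0 0 0 0"}}

```text
clock: 10.82
eef_pos: [543.9, 157.9, 174.1]
tcp_rot: [3.14, -0.001, 1.759]
contact_force: [-0.6, 0.2, -0.4]
opening: 0.15
```

Call:
{"name": "move_arm", "arguments": {"series": "1 0 0 0.04 0 0 0; 1 0 0 0 0 0 0"}}

```text
clock: 11.08
eef_pos: [544.3, 158.0, 172.9]
tcp_rot: [3.139, -0.001, 1.759]
contact_force: [-0.7, -0.7, 1.3]
opening: 0.147
```

Call:
{"name": "move_arm", "arguments": {"series": "1 0 0 0.04 0 0 0; 1 0 0 0 0 0 0"}}

```text
clock: 11.32
eef_pos: [544.5, 158.1, 171.6]
tcp_rot: [3.139, -0.001, 1.759]
contact_force: [-0.2, 0.4, 2.0]
opening: 0.151
```

Call:
{"name": "move_arm", "arguments": {"series": "1 0 0 0.04 0 0 0; 1 0 0 0 0 0 0"}}

```text
clock: 11.58
eef_pos: [544.2, 158.0, 169.5]
tcp_rot: [3.139, -0.001, 1.759]
contact_force: [-0.4, -0.0, -1.3]
opening: 0.152
```

Call:
{"name": "move_arm", "arguments": {"series": "1 0 0 0.04 0 0 0; 1 0 0 0 0 0 0"}}

```text
clock: 11.82
eef_pos: [543.9, 157.9, 167.3]
tcp_rot: [3.14, -0.001, 1.759]
contact_force: [-0.5, 0.3, -1.4]
opening: 0.153
```

Call:
{"name": "move_arm", "arguments": {"series": "1 0 0 0.03 0 0 0; 1 0 0 0 0 0 0"}}

```text
clock: 12.08
eef_pos: [543.7, 157.9, 165.6]
tcp_rot: [3.141, -0.001, 1.759]
contact_force: [-0.0, -0.3, -3.5]
opening: 0.152
```

Call:
{"name": "move_arm", "arguments": {"series": "1 0 0 0.03 0 0 0; 1 0 0 0 0 0 0"}}

```text
clock: 12.32
eef_pos: [543.7, 157.9, 164.2]
tcp_rot: [3.141, -0.001, 1.759]
contact_force: [-0.5, -0.5, -3.8]
opening: 0.152
```

Call:
{"name": "move_arm", "arguments": {"series": "1 0 0 0.03 0 0 0; 1 0 0 0 0 0 0"}}

```text
clock: 12.58
eef_pos: [543.7, 157.8, 162.9]
tcp_rot: [3.141, -0.001, 1.759]
contact_force: [0.3, 0.2, -2.6]
opening: 0.154
```

Call:
{"name": "move_arm", "arguments": {"series": "1 0 0 0.03 0 0 0; 1 0 0 0 0 0 0"}}

```text
clock: 12.82
eef_pos: [543.8, 157.9, 161.9]
tcp_rot: [3.141, -0.001, 1.759]
contact_force: [-1.0, 1.1, -0.2]
opening: 0.151
```

Call:
{"name": "move_arm", "arguments": {"series": "1 0 0 0.025 0 0 0; 1 0 0 0 0 0 0"}}

```text
clock: 13.08
eef_pos: [543.8, 157.9, 161.5]
tcp_rot: [3.14, -0.001, 1.759]
contact_force: [-1.6, -0.4, 3.8]
opening: 0.149
```

Call:
{"name": "move_arm", "arguments": {"series": "1 0 0 0.02 0 0 0; 1 0 0 0 0 0 0"}}

```text
clock: 13.32
eef_pos: [543.8, 157.9, 161.2]
tcp_rot: [3.14, -0.001, 1.759]
contact_force: [-2.7, -1.8, 5.5]
opening: 0.151
```

Call:
{"name": "move_arm", "arguments": {"series": "1 0 0 -0.015 0 0 0; 1 0.1 0 0 0 0 0; 1 0.15 0 0 0 0 0; 1 0.15 0 0 0 0 0; 1 0 0 0 0 0 0"}}

```text
clock: 13.95
eef_pos: [541.1, 174.4, 161.7]
tcp_rot: [3.139, -0.0, 1.759]
contact_force: [-0.2, 1.5, 2.2]
opening: 0.158
```

Run:
```python
from rig import r,vision
from h import *
s=r.sense();delta(s,[543.8-77*.1857,157.9+77*.9826,161.5],100.8);print(s['wrist_torque'])
```

```text
pos [541.1 174.4 161.7] rot [179.9  -0.  100.8] F [-0.23  1.54  2.23] op 0.158 t 13.95
shift [ 1.507 -0.007  0.004] turn [ 0.13 -0.   -0.02]
[-0.03295704  0.13328649  0.03167268]
```

Call:
{"name": "move_arm", "arguments": {"series": "1 0.15 0 0 0 0 0; 1 0.2 0 0 0 0 0; 1 0.2 0 0 0 0 0; 1 0.2 0 0 0 0 0; 1 0.2 0 0 0 0 0; 1 0.05 0 0 0 0 0; 1 0 0 0 0 0 0"}}

```text
clock: 14.82
eef_pos: [533.0, 216.7, 161.6]
tcp_rot: [3.139, 0.0, 1.76]
contact_force: [0.8, -1.8, 1.6]
opening: 0.151
```

Run:
```python
from rig import r,vision
from h import *
s=r.sense();delta(s,[543.8-77*.1857,157.9+77*.9826,161.5],100.8);print(s['wrist_torque'])
```

```text
pos [533.  216.7 161.6] rot [179.9   0.  100.8] F [ 0.76 -1.8   1.58] op 0.151 t 14.825
shift [ 0.43  -0.006  0.003] turn [0.13 0.03 0.03]
[-0.40611661 -0.04422379  0.01089626]
```

Call:
{"name": "move_arm", "arguments": {"series": "1 0.1 0 0 0 0 0; 1 0.1 0 0 0 0 0; 1 0.05 0 0 0 0 0; 1 0 0 0 0 0 0"}}

```text
clock: 15.32
eef_pos: [531.0, 226.8, 161.6]
tcp_rot: [3.14, 0.001, 1.759]
contact_force: [0.4, -0.8, 2.5]
opening: 0.15
```

Call:
{"name": "move_arm", "arguments": {"series": "1 0.05 0 0 0 0 0; 1 0 0 0 0 0 0"}}

```text
clock: 15.58
eef_pos: [530.5, 229.0, 161.6]
tcp_rot: [3.14, 0.0, 1.759]
contact_force: [-0.6, -1.6, 1.3]
opening: 0.151
```

Call:
{"name": "move_arm", "arguments": {"series": "1 0.04 0 0 0 0 0; 1 0 0 0 0 0 0"}}

```text
clock: 15.82
eef_pos: [530.2, 230.6, 161.6]
tcp_rot: [3.14, 0.0, 1.759]
contact_force: [-1.0, -1.6, 1.6]
opening: 0.148
```

Call:
{"name": "move_arm", "arguments": {"series": "1 0.03 0 0 0 0 0; 1 0 0 0 0 0 0"}}

```text
clock: 16.08
eef_pos: [530.0, 231.8, 161.7]
tcp_rot: [3.139, 0.0, 1.759]
contact_force: [0.2, -1.5, 1.2]
opening: 0.153
```

Call:
{"name": "move_arm", "arguments": {"series": "1 0.03 0 0 0 0 0; 1 0 0 0 0 0 0"}}

```text
clock: 16.32
eef_pos: [529.8, 233.1, 161.6]
tcp_rot: [3.14, 0.0, 1.759]
contact_force: [-0.7, -0.8, 1.4]
opening: 0.154
```

Call:
{"name": "move_arm", "arguments": {"series": "1 0.03 0 0 0 0 0; 1 0 0 0 0 0 0"}}

```text
clock: 16.58
eef_pos: [529.5, 234.3, 161.6]
tcp_rot: [3.139, 0.0, 1.759]
contact_force: [-0.5, -1.0, 1.6]
opening: 0.147
```

Call:
{"name": "move_arm", "arguments": {"series": "1 0.025 0 0 0 0 0; 1 0 0 0 0 0 0"}}

```text
clock: 16.82
eef_pos: [529.4, 235.2, 161.6]
tcp_rot: [3.139, 0.001, 1.759]
contact_force: [-0.2, -1.9, 2.3]
opening: 0.15
```

Call:
{"name": "move_arm", "arguments": {"series": "1 0.025 0 0 0 0 0; 1 0 0 0 0 0 0"}}

```text
clock: 17.08
eef_pos: [529.2, 235.8, 161.6]
tcp_rot: [3.14, 0.001, 1.759]
contact_force: [1.0, -2.8, 1.9]
opening: 0.15
```

Call:
{"name": "move_arm", "arguments": {"series": "1 0.025 0 0 0 0 0; 1 0 0 0 0 0 0"}}

```text
clock: 17.32
eef_pos: [529.2, 236.2, 161.7]
tcp_rot: [3.14, 0.002, 1.759]
contact_force: [0.1, -2.8, 2.3]
opening: 0.153
```

Call:
{"name": "move_arm", "arguments": {"series": "1 0.03 0 0 0 0 0; 1 0 0 0 0 0 0"}}

```text
clock: 17.58
eef_pos: [529.1, 236.7, 161.7]
tcp_rot: [3.14, 0.004, 1.76]
contact_force: [0.3, -2.9, 1.5]
opening: 0.15
```

Call:
{"name": "move_arm", "arguments": {"series": "1 0.03 0 0 0 0 0; 1 0 0 0 0 0 0"}}

```text
clock: 17.82
eef_pos: [529.0, 237.0, 161.7]
tcp_rot: [3.14, 0.005, 1.76]
contact_force: [-0.3, -3.1, 1.8]
opening: 0.151
```

Run:
```python
from rig import r,vision
from h import *
import cv2
s=r.sense();delta(s,[529,237,161.7],100.8);print(s['wrist_torque'])
z=lambda i,x,y,w,h,k:cv2.resize(i[y:y+h,x:x+w],None,fx=k,fy=k,interpolation=cv2.INTER_CUBIC)
w=vision.grab_frame('wrist');a=vision.grab_frame('scene');b=vision.grab_frame('side')
for n,i in(('w7',w),('s7',a),('d7',b)):cv2.imwrite(f'pics/{n}.png',i[:,:,::-1])
print(proj(vision.camera_params('scene'),[[529,237,133]]),proj(vision.camera_params('side'),[[529,237,133]]))
A=z(w,220,160,120,160,3.4);B=z(a,355,160,70,80,3.4);C=z(b,225,110,70,80,3.4)
cv2.imwrite('pics/m7.png',np.hstack([A,np.vstack([B,C])])[:,:,::-1]);print(A.shape)
```

```text
pos [529.  237.  161.7] rot [179.9   0.3 100.8] F [-0.3  -3.15  1.8 ] op 0.151 t 17.825
shift [-0.    -0.001  0.   ] turn [0.1  0.31 0.04]
[-0.62386867 -0.12057834  0.09288333]
[[383.33582165 207.30473432]] [[260.0264107  145.13075864]]
(544, 408, 3)
```

View pics/m7.png

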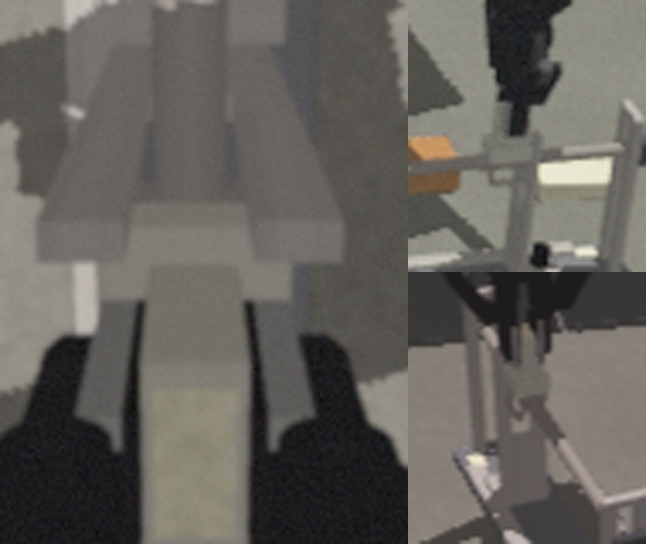

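The crown is against the tines, with the jaws under the rod. The push relaxes during hold rows, so I'll press a little more and read the force without a hold.

Call:
{"name": "move_arm", "arguments": {"series": "1 0.04 0 0 0 -0.3 0"}}

```text
clock: 18.1
eef_pos: [528.9, 237.8, 161.8]
tcp_rot: [3.14, 0.012, 1.76]
contact_force: [1.4, -10.1, 4.7]
opening: 0.149
```

Call:
{"name": "move_arm", "arguments": {"series": "1 0.05 0 0 0 0 0"}}

```text
clock: 18.23
eef_pos: [528.7, 238.6, 161.9]
tcp_rot: [3.14, 0.015, 1.761]
contact_force: [1.9, -12.2, 4.0]
opening: 0.15
```

Call:
{"name": "move_arm", "arguments": {"series": "1 0.05 0 0 0 0 0"}}

```text
clock: 18.35
eef_pos: [528.6, 239.0, 161.9]
tcp_rot: [3.14, 0.017, 1.761]
contact_force: [2.6, -13.0, 3.7]
opening: 0.153
```

Call:
{"name": "move_arm", "arguments": {"series": "1 0 0 0 0 0.5 0; 1 0 0 0 0 0.4 0; 1 0 0 0 0 0 0"}}

```text
clock: 18.73
eef_pos: [528.9, 237.5, 161.7]
tcp_rot: [3.14, 0.004, 1.762]
contact_force: [0.0, -5.4, 3.0]
opening: 0.15
```

Run:
```python
from rig import r,vision
from h import *
s=r.sense();delta(s,[529,237,161.7],100.8);print(s['wrist_torque'])
```

```text
pos [528.9 237.5 161.7] rot [179.9   0.2 100.9] F [ 0.03 -5.38  3.03] op 0.15 t 18.725
shift [-0.014 -0.001 -0.001] turn [0.07 0.21 0.14]
[-0.81761284 -0.08037476 -0.0185539 ]
```

Call:
{"name": "move_arm", "arguments": {"series": "0.4 0 0 0 0 0 0; 0.2 0 0 0 0 0 0; 0.2 0 0 0 0 0 0; 0.2 0 0 0 0 0 0"}}

```text
clock: 19.23
eef_pos: [528.5, 239.4, 161.3]
tcp_rot: [3.14, 0.001, 1.761]
contact_force: [1.0, -1.2, -0.3]
opening: 0.398
```

Run:
```python
from rig import r,vision
from h import *
s=r.sense();delta(s,[529,237,240],100.8)
```

```text
pos [528.5 239.4 161.3] rot [179.9   0.  100.9] F [ 1.01 -1.23 -0.31] op 0.398 t 19.225
shift [-0.062  0.003 -1.967] turn [0.07 0.05 0.11]
```

Call:
{"name": "move_arm", "arguments": {"series": "0.2 -0.06 0 0 0 0 0; 0.2 0 0 -0.2 0 0 0; 0.2 0 0 -0.5 0 0 0; 0.2 0 0 -0.8 0 0 0; 0.2 0 0 -0.8 0 0 0; 0.2 -0.8 0 -0.6 0 0 0; 0.2 -0.9 0 0 0 0 0; 0.2 -0.9 0 0 0 0 0; 0.2 0 0 0 0 0 0"}}

```text
clock: 20.35
eef_pos: [549.7, 132.6, 286.1]
tcp_rot: [3.136, 0.0, 1.762]
contact_force: [-0.5, 0.7, -0.6]
opening: 0.401
```

Run:
```python
from rig import r,vision
from h import *
import cv2
s=r.sense();delta(s,[529,237,240],100.8)
z=lambda i,x,y,w,h,k:cv2.resize(i[y:y+h,x:x+w],None,fx=k,fy=k,interpolation=cv2.INTER_CUBIC)
c=vision.camera_params('wrist');np.save('w8.npy',c)
w=vision.grab_frame('wrist');a=vision.grab_frame('scene');b=vision.grab_frame('side')
for n,i in(('w8',w),('s8',a),('d8',b)):cv2.imwrite(f'pics/{n}.png',i[:,:,::-1])
p=proj(c,[[529,237,133]])[0].astype(int);print(p)
x,y=max(0,p[0]-60),max(0,p[1]-80)
A=z(w,x,y,120,160,3.4);B=z(a,355,160,70,80,3.4);C=z(b,225,110,70,80,3.4);print(x,y)
cv2.imwrite('pics/m8.png',np.hstack([A,np.vstack([B,C])])[:,:,::-1])
```

```text
pos [549.7 132.6 286.1] rot [179.7   0.  101. ] F [-0.5   0.74 -0.64] op 0.401 t 20.35
shift [ 2.662 -0.019  1.151] turn [0.33 0.02 0.16]
[275  76]
215 0
```

View pics/m8.png

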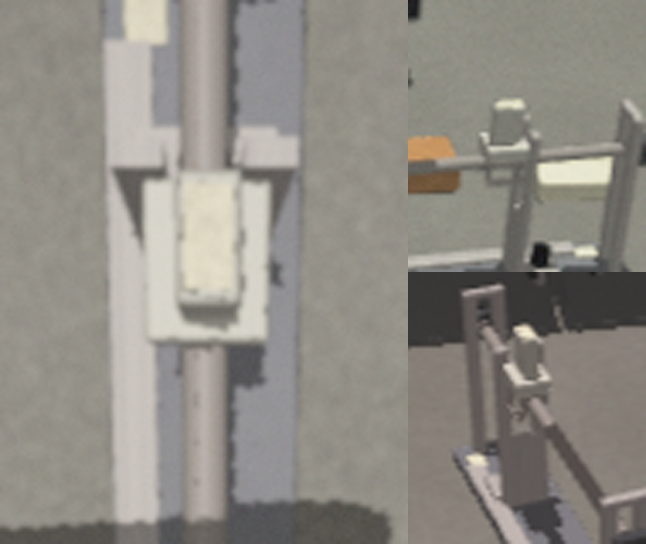

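Run:
```python
from h import *
import cv2
c=np.load('w8.npy',allow_pickle=True).item()
i=cv2.imread('pics/w8.png').mean(2)
for x in(261,264,287,290): print(x,'rows40-64',i[40:64,x].astype(int))
for x in(261,289): print(x,'rows92-106',i[92:106,x].astype(int))
u=np.array([-.1857,.9826])
f=lambda uv,z:((plane(c,uv,z)[:,:2]-[538.9,157.4])@u).round(1)
print('stop front',f([(252,48.8),(298,48.8)],165),'crown front',f([(261,53.5),(291,53.5)],152.3),'crown back',f([(262,100),(290,100)],152.3),'tab',f([(277,51),(277,88)],188.3))
```

```text
261 rows40-64 [193 193 192 190 190 191 191 190 175 132  94  93 123 171 203 210 210 210
 209 211 210 210 210 210]
264 rows40-64 [194 192 192 190 187 180 178 175 170 166 158 153 167 189 204 208 209 209
 208 208 208 208 209 208]
287 rows40-64 [188 184 182 177 176 176 178 178 163 123  95  95 114 161 197 206 207 206
 206 205 206 206 206 206]
290 rows40-64 [192 192 193 192 191 191 193 192 176 133  97  92 106 135 177 204 209 210
 209 209 208 209 208 207]
261 rows92-106 [210 211 211 210 211 210 204 180 139 129 141 145 142 143]
289 rows92-106 [210 208 209 209 208 208 197 166 130 105  87  83  87  86]
stop front [95.4 95.7] crown front [94.6 94.8] crown back [59.6 59.7] tab [89.5 65.5]
```

Visually the clip is upright, home and at the stop. However, I released with about 5 N still on the tool, so it may have sprung back a hair. I'll regrip, press, then ease the tool force to about 0 before letting go.

Call:
{"name": "move_arm", "arguments": {"series": "0.2 0.5 0 0 0 0 0; 0.2 0.8 0 0 0 0 0; 0.2 0.8 0 0 0 0 0; 0.2 0.5 0 0 0.3 0 0; 0.2 0 0 0.4 0 0 0; 0.2 0 0 0.4 0 0 0; 0.2 0 0 0 0 0 0; 0.2 0 0 0 0 0 0"}}

```text
clock: 21.5
eef_pos: [524.5, 248.0, 249.9]
tcp_rot: [-3.138, -0.002, 1.77]
contact_force: [-0.7, -0.7, 0.1]
opening: 0.397
```

Run:
```python
from rig import r,vision
from h import *
s=r.sense();delta(s,[528.9,234.5,163],100.8)
```

```text
pos [524.5 248.  249.9] rot [-1.798e+02 -1.000e-01  1.014e+02] F [-0.75 -0.68  0.06] op 0.397 t 21.5
shift [-0.357  0.049  2.173] turn [-0.21 -0.09  0.62]
```

Call:
{"name": "move_arm", "arguments": {"series": "0.2 -0.34 0.04 0 -0.2 -0.1 0.6; 0.2 0 0 0.3 0 0 0; 0.2 0 0 0.3 0 0 0; 0.2 0 0 0 0 0 0; 0.2 0 0 0 0 0 0"}}

```text
clock: 22.12
eef_pos: [529.7, 232.8, 224.7]
tcp_rot: [3.141, 0.0, 1.757]
contact_force: [0.9, -0.5, -0.3]
opening: 0.4
```

Run:
```python
from rig import r,vision
from h import *
s=r.sense();delta(s,[528.9,234.5,163],100.8)
```

```text
pos [529.7 232.8 224.7] rot [180.    0.  100.6] F [ 0.87 -0.46 -0.26] op 0.4 t 22.125
shift [ 0.047 -0.013  1.541] turn [ 0.05  0.01 -0.15]
```

Call:
{"name": "move_arm", "arguments": {"series": "0.2 0.03 -0.01 0.5 0 0 0; 0.2 0 0 0.5 0 0 0; 0.2 0 0 0.35 0 0 0; 0.2 0 0 0 0 0 0; 0.2 0 0 0 0 0 0"}}

```text
clock: 22.75
eef_pos: [530.5, 235.1, 171.1]
tcp_rot: [3.137, -0.001, 1.757]
contact_force: [-0.0, 0.3, 0.1]
opening: 0.403
```

Run:
```python
from rig import r,vision
from h import *
s=r.sense();delta(s,[528.9,234.5,163],100.8)
```

```text
pos [530.5 235.1 171.1] rot [179.8  -0.  100.7] F [-0.01  0.33  0.06] op 0.403 t 22.75
shift [-0.009 -0.042  0.203] turn [ 0.24 -0.04 -0.11]
```

Call:
{"name": "move_arm", "arguments": {"series": "0.2 -0.02 -0.04 0.08 0.2 0 0; 0.2 0 0 0.04 0 0 0; 0.2 0 0 0 0 0 0; 0.8 0 0 0 0 0 0; 1 0 0 0 0 0 0; 1 0 0 0 0 0 0; 1 0 0 0 0 0 0; 1 0 0 0 0 0 0", "grip_force": 40}}

```text
clock: 23.75
eef_pos: [529.8, 234.4, 167.8]
tcp_rot: [3.139, -0.001, 1.757]
contact_force: [-0.3, -0.0, -0.2]
opening: 0.155
```

Call:
{"name": "move_arm", "arguments": {"series": "1 0.04 0 0 0 0 0"}}

```text
clock: 23.88
eef_pos: [529.5, 235.4, 167.7]
tcp_rot: [3.139, -0.0, 1.758]
contact_force: [0.7, -4.4, 1.8]
opening: 0.154
```

Call:
{"name": "move_arm", "arguments": {"series": "1 0.04 0 0 0 0 0"}}

```text
clock: 24.0
eef_pos: [529.4, 236.1, 167.8]
tcp_rot: [3.139, 0.001, 1.758]
contact_force: [1.2, -7.3, 1.1]
opening: 0.149
```

Call:
{"name": "move_arm", "arguments": {"series": "1 0.03 0 0 0 0 0"}}

```text
clock: 24.12
eef_pos: [529.3, 236.3, 167.8]
tcp_rot: [3.139, 0.003, 1.759]
contact_force: [1.8, -7.5, 1.8]
opening: 0.156
```

Call:
{"name": "move_arm", "arguments": {"series": "1 -0.01 0 0 0 0 0"}}

```text
clock: 24.25
eef_pos: [529.5, 235.7, 167.8]
tcp_rot: [3.139, 0.004, 1.759]
contact_force: [-0.1, -2.0, 0.5]
opening: 0.152
```

Call:
{"name": "move_arm", "arguments": {"series": "1 -0.01 0 0 0 0 0; 1 0 0 0 0 0 0"}}

```text
clock: 24.5
eef_pos: [529.5, 235.4, 167.8]
tcp_rot: [3.139, 0.004, 1.758]
contact_force: [-0.7, -1.8, 1.1]
opening: 0.152
```

Call:
{"name": "move_arm", "arguments": {"series": "1 -0.003 0 0 0 0 0; 0.6 0 0 0 0 0 0; 0.2 0 0 0 0 0 0; 0.2 0 0 0 0 0 0; 0.2 0 0 0 0 0 0", "grip_force": 20}}

```text
clock: 25.12
eef_pos: [529.5, 236.3, 167.8]
tcp_rot: [3.139, 0.002, 1.758]
contact_force: [-0.3, 0.1, 0.0]
opening: 0.4
```

Call:
{"name": "move_arm", "arguments": {"series": "0.2 0 0 -0.2 0 0 0; 0.2 0 0 -0.5 0 0 0; 0.2 0 0 -0.8 0 0 0; 0.2 0 0 -0.8 0 0 0; 0.2 -0.8 0 -0.5 0 0 0; 0.2 -0.9 0 0 0 0 0; 0.2 -0.9 0 0 0 0 0; 0.2 0 0 0 0 0 0; 0.2 0 0 0 0 0 0"}}

```text
clock: 26.25
eef_pos: [549.7, 132.6, 288.9]
tcp_rot: [3.134, 0.002, 1.759]
contact_force: [-1.0, -0.5, -0.1]
opening: 0.4
```

Run:
```python
from rig import r,vision
from h import *
import cv2
s=r.sense();delta(s,[529,237,240],100.8)
z=lambda i,x,y,w,h,k:cv2.resize(i[y:y+h,x:x+w],None,fx=k,fy=k,interpolation=cv2.INTER_CUBIC)
c=vision.camera_params('wrist');np.save('w9.npy',c)
w=vision.grab_frame('wrist');a=vision.grab_frame('scene');b=vision.grab_frame('side')
for n,i in(('w9',w),('s9',a),('d9',b)):cv2.imwrite(f'pics/{n}.png',i[:,:,::-1])
p=proj(c,[[529,237,133]])[0].astype(int);x,y=max(0,p[0]-60),max(0,p[1]-80);print(x,y)
A=z(w,x,y,120,160,3.4);B=z(a,355,160,70,80,3.4);C=z(b,225,110,70,80,3.4)
cv2.imwrite('pics/m9.png',np.hstack([A,np.vstack([B,C])])[:,:,::-1])
```

```text
pos [549.7 132.6 288.9] rot [1.796e+02 1.000e-01 1.008e+02] F [-0.96 -0.48 -0.08] op 0.4 t 26.25
shift [ 2.663 -0.028  1.217] turn [ 0.43  0.09 -0.01]
214 0
```

View pics/m9.png

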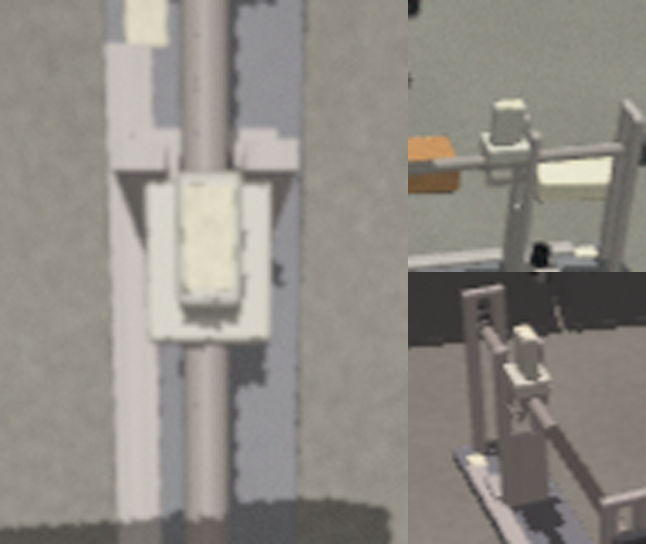

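The clip stands upright and home on the rod with its crown against the tines. The arm is clear, so I'm handing in.

```bash
python3 -c "
from rig import r
print(r.sign_off())"
```

```text
the job is handed in; nothing more can be done
None
```

The white marker clip is snapped fully home on the rail and rests upright against the stop plate, with the arm clear. I handed it in at about 26 s; no verdict was reported.

- **Snapping on:** I pressed the clip on about 77 mm short of the stop, measured from its front. The rod was first felt at TCP height 173 mm. The jaws then pulled the clip on, and the crown met the rod firmly at about 161.5 mm. The highest downward reading was about 6 N.
- **Sliding to the stop:** I slid it along the rail until it met the stop. The first push there peaked at a measured 13 N, with a brief tilt of about 1° because I gave a small correction turn the wrong way. I straightened that before letting go.
- **Second release:** The first release still had about 5 N on the tool, so the clip might have sprung back. I regripped it, pressed to about 7.5 N, eased off to under 2 N and let go.
- **Last checks:** The last wrist, scene and side pictures show the clip upright, on the rod and at the tines.
    - **Contact at the stop:** Measured after the first release, the crown front and stop face agreed to within about 1 mm, which is too coarse to prove contact. The better evidence is that the regrip push met resistance within 1 mm.
    - **Jaws and shoe:** They could not be read directly, so "fully home" rests on the forces I felt and the pictures.
    - **Rail height:** The side camera alone put the rod about 10 mm higher than the scene camera did. Feeling for it, at about 132 mm, agreed with the scene camera.

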